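Change the cells of the jar code reader and present the sample jars

ROBOT

A 6-joint arm with a two-finger parallel gripper is mounted at the origin on the work surface. World frame = base frame: x ahead of the robot, y to its left, z up, the work surface at z = 0. Lengths are in m, angles in rad, forces in N, time in s.
With the tool pointing down it reaches from about 0.225 to 0.875 m from the base axis. Payload 3.4 kg.
Tool frame: the origin (TCP) lies on the centre line of the jaws, within the pads' length; the fingertips stand 17 mm ahead of it and the grasp point (between the pads) lies 2 mm behind it; z points along the fingers, y is the line along which they close (so a half turn about z gives the same grasp; the last joint's range is limited). The gripper opens to 85 mm and grips with 20 to 120 N. Pads are 22 mm wide; open, the fingers measure 114 mm over their backs; the gripper's body (76 mm by 85 mm) begins 54 mm behind the grasp point. The pads swing forward as they close: fully open they stand 13 mm farther back than shut.
Start: joints at [-1.23, 0.276, 1.505, -0, 1.361, -0.121], TCP at [0.256, -0.515, 0.248] pointing down, gripper open.
Joint ranges: [-2.89, 2.89], [-0.75, 2.08], [0.22, 2.7], [-1.18, 4.32], [0.11, 2.71], [-2.7, 2.7]. Speed limits (rad/s): [2.57, 2.57, 3.14, 3.14, 3.14, 3.14].

INTERFACE

Orientations are given as a unit quaternion [w, x, y, z].
In Python, from rig import manip gives the robot as it stands.
- The arm moves only by the tool move_arm, never from a script. Its argument "steps" is one flat list of numbers, 7 for each row, row after row: the turn, a rotation vector about the world's x, y, z normalised to -1 to 1, where 1 is 360 degrees, then the shift along the world's x, y, z normalised to -1 to 1, where 1 is 1 m, then the opening, from -1 (shut) to 1 (fully open). A call has exactly 10 rows; each row is the pose to reach, as a shift and turn from the pose commanded when the call began, turning the shorter way round; what a row does not reach only later rows make up. A row lasts 1/10 s, in which the tool goes at most 50 mm and 8.59 degrees, less where a joint would pass 70% of its speed; a pose out of reach is approached as far as the arm can. A call with a number of a shift or a turn outside -1 to 1 is refused whole. A call with a gripper value outside its range is refused whole. The fingers move at their own pace and stop on an object; "squeeze" is the grip in N (left out, the last holds). Time passes only in rows, so rows that repeat a pose let the fingers close, or fill a call up. It gives the time, the measured TCP pose, the force, the opening and the grip force at its end, in the units of the state.
- manip.get_state(): the state, without advancing time (a new reading comes with each control period).
- manip.get_image(name): name is "scene" or "top" or "wrist"; returns a dict with "pixels" (400x640x3 uint8, blue, green, red), "fx", "fy", "cx", "cy" (pixels), "R" (3x3) and "t" (3): a world point X has camera coordinates R X + t. Camera axes: x right, y down, z forward; pixel columns grow to the right and rows downward; lengths in m; the calibration is good to about 2 mm. The wrist camera is an equidistant fisheye: a pixel r from the principal point sees the ray r / f radians off the axis. A picture is of the moment at which its call begins. There is no depth.
- manip.sign_off(): hands the job in; it is judged then, once.
The state is a dict: "clock": time; "qpos": joint angles; "qd": joint speeds; "effort": joint torques, N m; "position": TCP position; "ee_rot": TCP orientation; "contact_force": force on the tool from outside, world axes, zero at the start; "moment": the same for the moment, N m; "width": finger opening in m; "gripper_force": force on a finger pad.
Only numpy, scipy, OpenCV 4.12 (cv2) and the standard library are available. Lean on these libraries where they do the work, as an engineer would, in place of code of your own. Each camera call takes 0.05 s, during which the arm holds its last target. There are 200 camera calls.

TASK

Take the spent red cells out of the battery tray and put them in the yellow recycling box, and load every fresh green cell lying on the bench into a bay of its own, flat white end pushed against the coil spring and the nub end then dropped in behind the contact wall, so that it lies level and fully home. With all that done, swing the power lever fully over to on. Only then stand each sample jar on a pad of its own on the code reader, centred, with its blue mark squarely facing the scan bar; leave the beaker undisturbed.

Things in the scene. Friction and masses are not known exactly. Their poses are not given: they have to be found in the camera images.
- bay0 (a point): Centre of a bay's floor in the white tray (fixed, 12 mm above the bench); a seated cell lies along x with its axis 16 mm over this point. Bays are 80 mm apart in y; x points to the spring. Contact wall: inner face at x = -40 mm, 8 mm thick, 36 wide, 18 high. Four guide lugs 14 mm high, 18 to 33 mm from the middle along x, flare from 35 mm apart at the floor to 45; between them the sides are open.
- bay1 (a point): Centre of a bay's floor in the white tray (fixed, 12 mm above the bench); a seated cell lies along x with its axis 16 mm over this point. Bays are 80 mm apart in y; x points to the spring. Contact wall: inner face at x = -40 mm, 8 mm thick, 36 wide, 18 high. Four guide lugs 14 mm high, 18 to 33 mm from the middle along x, flare from 35 mm apart at the floor to 45; between them the sides are open.
- bay2 (a point): Centre of a bay's floor in the white tray (fixed, 12 mm above the bench); a seated cell lies along x with its axis 16 mm over this point. Bays are 80 mm apart in y; x points to the spring. Contact wall: inner face at x = -40 mm, 8 mm thick, 36 wide, 18 high. Four guide lugs 14 mm high, 18 to 33 mm from the middle along x, flare from 35 mm apart at the floor to 45; between them the sides are open.
- disc (a point): Middle of the free face of the middle bay's spring disc, spring relaxed (a fixed point; the other bays are alike): bay x = +32 mm, 17 mm over the floor, disc 20 mm across; so the free gap is 72 mm for an 80 mm cell. The coil spring gives up to 22 mm along bay +x, 450 N/m: 1.4 N at first touch, 5 N with a cell seated. A 34 mm high housing stands behind, bay x = +76 to +96 mm.
- power (a joint): Red-tipped power lever on the tray, 165 mm from bay1 along bay +y. Swings in the bays' x-z plane: 0 rad = off (leaning to -x), 1.0 rad = on (leaning to +x); starts at 0 to 0.15. It stays where it is left and needs only a light push at its tip (about 1.5 N).
- power_tip (a point): Centre of the 26 mm red ball at the lever's tip, 50 mm from the pivot. At half swing (0.5 rad) the lever is upright, its tip 84 mm above the bench; the tip moves 48 mm along bay +x from off to on. The block under the lever is 70 by 50 mm, its top 37 mm above the bench.
- lane0 (a point): Centre of a round pad on the code reader (fixed): a grey plate 10 mm thick, 170 by 300 mm, with three pads 100 mm apart in y and along its far edge a white scan bar, 95 mm high over the plate, with a dark window behind each pad. The point is on the plate's top; x points to the scan bar, whose windowed face is 75 mm away along +x.
- lane1 (a point): Centre of a round pad on the code reader (fixed): a grey plate 10 mm thick, 170 by 300 mm, with three pads 100 mm apart in y and along its far edge a white scan bar, 95 mm high over the plate, with a dark window behind each pad. The point is on the plate's top; x points to the scan bar, whose windowed face is 75 mm away along +x.
- lane2 (a point): Centre of a round pad on the code reader (fixed): a grey plate 10 mm thick, 170 by 300 mm, with three pads 100 mm apart in y and along its far edge a white scan bar, 95 mm high over the plate, with a dark window behind each pad. The point is on the plate's top; x points to the scan bar, whose windowed face is 75 mm away along +x.
- cell0: Fresh rechargeable cell, 80 mm long, 150 g: green round body 32 mm across, square 32 mm end bumpers (it does not roll), white at the flat end, orange at the nub end. Lies on the bench. Origin: middle of its axis; x along the cell: flat white end (steel face) at +40 mm, brass nub (12 mm across, 3 mm long) at -40 mm. May be absent (None).
- cell1: Fresh rechargeable cell, 80 mm long, 150 g: green round body 32 mm across, square 32 mm end bumpers (it does not roll), white at the flat end, orange at the nub end. Lies on the bench. Origin: middle of its axis; x along the cell: flat white end (steel face) at +40 mm, brass nub (12 mm across, 3 mm long) at -40 mm. May be absent (None).
- cell2: Fresh rechargeable cell, 80 mm long, 150 g: green round body 32 mm across, square 32 mm end bumpers (it does not roll), white at the flat end, orange at the nub end. Lies on the bench. Origin: middle of its axis; x along the cell: flat white end (steel face) at +40 mm, brass nub (12 mm across, 3 mm long) at -40 mm. May be absent (None).
- spent0: Spent cell: as the fresh ones in size, but red, with a black bumper at the nub end. Starts seated in a bay. Origin: middle of its axis; x along the cell: flat white end (steel face) at +40 mm, brass nub (12 mm across, 3 mm long) at -40 mm. May be absent (None): then that bay is empty.
- spent1: Spent cell: as the fresh ones in size, but red, with a black bumper at the nub end. Starts seated in a bay. Origin: middle of its axis; x along the cell: flat white end (steel face) at +40 mm, brass nub (12 mm across, 3 mm long) at -40 mm. May be absent (None): then that bay is empty.
- spent2: Spent cell: as the fresh ones in size, but red, with a black bumper at the nub end. Starts seated in a bay. Origin: middle of its axis; x along the cell: flat white end (steel face) at +40 mm, brass nub (12 mm across, 3 mm long) at -40 mm. May be absent (None): then that bay is empty.
- recycle: Yellow open recycling box fixed to the bench, outside 170 mm (x) by 130 mm (y), 60 mm high, walls 4 mm. Origin: centre of its underside.
- jar0: Sample jar, 58 mm in diameter, 55 mm high, 140 g: white with a pale green lid as wide as the body; a blue mark on one side, repeated as a blue stripe on the lid from the middle to the rim. Stands upright on the bench. Origin: centre of its underside; x axis towards the mark, z up. May be absent (None).
- jar1: Sample jar, 58 mm in diameter, 55 mm high, 140 g: white with a pale green lid as wide as the body; a blue mark on one side, repeated as a blue stripe on the lid from the middle to the rim. Stands upright on the bench. Origin: centre of its underside; x axis towards the mark, z up. May be absent (None).
- jar2: Sample jar, 58 mm in diameter, 55 mm high, 140 g: white with a pale green lid as wide as the body; a blue mark on one side, repeated as a blue stripe on the lid from the middle to the rim. Stands upright on the bench. Origin: centre of its underside; x axis towards the mark, z up. May be absent (None).
- window (a point): Middle of the dark window behind the middle pad, on the face of the scan bar, 42 mm over the plate.
- beaker: Glass beaker, 64 mm in diameter, 85 mm high, standing at the left of the work area near the robot, to be left alone. Origin: centre of its underside.
Things that resemble listed ones, but are neither listed nor needed, are in the scene too. Leave any black or orange look-alike of the jar1 alone. What is shaped like the jar2 but black is not meant.

How it is judged:
On the way, in this order (a step that is already met when the one before it is completed fails the run):
1. every spent cell in the box and every fresh cell seated in a bay, flat end on the spring, let go (x of spent0 in the frame of recycle between -0.08 and 0.08 m and y of spent0 in the frame of recycle between -0.06 and 0.06 m and z of each of spent0, spent1, spent2 in the frame of recycle below 0.07 m and linear speed of each of spent0, spent1, spent2, cell0, cell1, cell2 below 0.02 m/s and contact force between the fingers and spent0 below 0.1 N and x of spent1 in the frame of recycle between -0.08 and 0.08 m and y of spent1 in the frame of recycle between -0.06 and 0.06 m and contact force between the fingers and spent1 below 0.1 N and x of spent2 in the frame of recycle between -0.08 and 0.08 m and y of spent2 in the frame of recycle between -0.06 and 0.06 m and contact force between the fingers and spent2 below 0.1 N and ((x of cell0 in the frame of bay0 between -0.004 and 0.004 m and y of cell0 in the frame of bay0 between -0.005 and 0.005 m and z of cell0 in the frame of bay0 between 0.012 and 0.02 m) or (x of cell0 in the frame of bay1 between -0.004 and 0.004 m and y of cell0 in the frame of bay1 between -0.005 and 0.005 m and z of cell0 in the frame of bay1 between 0.012 and 0.02 m) or (x of cell0 in the frame of bay2 between -0.004 and 0.004 m and y of cell0 in the frame of bay2 between -0.005 and 0.005 m and z of cell0 in the frame of bay2 between 0.012 and 0.02 m)) and x of disc in the frame of cell0 above 0.01 m and angle between the x axis of each of cell0, cell1, cell2 and the x axis of bay1, either way round below 0.1 rad and contact force between the fingers and cell0 below 0.1 N and ((x of cell1 in the frame of bay0 between -0.004 and 0.004 m and y of cell1 in the frame of bay0 between -0.005 and 0.005 m and z of cell1 in the frame of bay0 between 0.012 and 0.02 m) or (x of cell1 in the frame of bay1 between -0.004 and 0.004 m and y of cell1 in the frame of bay1 between -0.005 and 0.005 m and z of cell1 in the frame of bay1 between 0.012 and 0.02 m) or (x of cell1 in the frame of bay2 between -0.004 and 0.004 m and y of cell1 in the frame of bay2 between -0.005 and 0.005 m and z of cell1 in the frame of bay2 between 0.012 and 0.02 m)) and x of disc in the frame of cell1 above 0.01 m and contact force between the fingers and cell1 below 0.1 N and ((x of cell2 in the frame of bay0 between -0.004 and 0.004 m and y of cell2 in the frame of bay0 between -0.005 and 0.005 m and z of cell2 in the frame of bay0 between 0.012 and 0.02 m) or (x of cell2 in the frame of bay1 between -0.004 and 0.004 m and y of cell2 in the frame of bay1 between -0.005 and 0.005 m and z of cell2 in the frame of bay1 between 0.012 and 0.02 m) or (x of cell2 in the frame of bay2 between -0.004 and 0.004 m and y of cell2 in the frame of bay2 between -0.005 and 0.005 m and z of cell2 in the frame of bay2 between 0.012 and 0.02 m)) and x of disc in the frame of cell2 above 0.01 m and contact force between the fingers and cell2 below 0.1 N), for 0.2 s.
2. power lever swung on (value of joint power above 0.85 rad), for 0.2 s.
3. every jar stands on a pad of the reader with its mark towards the scan bar, let go (((horizontal distance between jar0 and lane0 below 0.012 m and z of jar0 in the frame of lane0 between -0.004 and 0.004 m) or (horizontal distance between jar0 and lane1 below 0.012 m and z of jar0 in the frame of lane1 between -0.004 and 0.004 m) or (horizontal distance between jar0 and lane2 below 0.012 m and z of jar0 in the frame of lane2 between -0.004 and 0.004 m)) and x of window in the frame of jar0 above 0.01 m and angle between the x axis of each of jar0, jar1, jar2 and the x axis of lane1, either way round below 0.25 rad and angle between each of jar0, jar1, jar2's own z axis and vertical below 0.08 rad and linear speed of each of jar0, jar1, jar2 below 0.02 m/s and contact force between the fingers and jar0 below 0.1 N and ((horizontal distance between jar1 and lane0 below 0.012 m and z of jar1 in the frame of lane0 between -0.004 and 0.004 m) or (horizontal distance between jar1 and lane1 below 0.012 m and z of jar1 in the frame of lane1 between -0.004 and 0.004 m) or (horizontal distance between jar1 and lane2 below 0.012 m and z of jar1 in the frame of lane2 between -0.004 and 0.004 m)) and x of window in the frame of jar1 above 0.01 m and contact force between the fingers and jar1 below 0.1 N and ((horizontal distance between jar2 and lane0 below 0.012 m and z of jar2 in the frame of lane0 between -0.004 and 0.004 m) or (horizontal distance between jar2 and lane1 below 0.012 m and z of jar2 in the frame of lane1 between -0.004 and 0.004 m) or (horizontal distance between jar2 and lane2 below 0.012 m and z of jar2 in the frame of lane2 between -0.004 and 0.004 m)) and x of window in the frame of jar2 above 0.01 m and contact force between the fingers and jar2 below 0.1 N), for 0.2 s.
At the end, for the whole second after the job is handed in: Spent cells in the yellow box. Fresh cells in a bay: 4 mm along and in height, 5 mm across, level and in line to 0.1 rad, flat end at the spring. Lever past 0.85 rad. Jars upright on a pad, 12 mm from its centre at most, mark facing the bar to 0.25 rad. All at rest, released (all of step 1 and all of step 3 and value of joint power above 0.85 rad); the robot touches nothing.
It fails at once if the beaker is knocked over or pushed more than 40 mm (distance of beaker from where it was at the start of the episode above 0.04 m or angle between beaker's own z axis and vertical above 0.5 rad).
Of cell0, cell1, cell2 only 2 to 3 are there at a start; the rules pass over those that are not, and their reading is None.
Of spent0, spent1, spent2 only 2 to 3 are there at a start; the rules pass over those that are not, and their reading is None.
Of jar0, jar1, jar2 only 2 to 3 are there at a start; the rules pass over those that are not, and their reading is None.
At some moment in a run one of cell0, cell1, cell2, jar0, jar1, jar2 may be knocked a few centimetres aside while the robot is not near it.
Once in a run the grip may slacken for a moment while it holds something.
It also fails if it takes over 210 s, if anything falls off the work surface, if the arm or the gripper's body presses on something with over 40 N, if the wrist force passes 120 N, or if a joint passes its speed limit or range.

## Working session

There is one attempt and no reset: what is moved stays moved. The work goes in short steps, Python scripts to look and compute and a tool call to move; the robot and the scene stay as the last step left them, time stands still between calls to the robot, and variables do not carry over. Pictures are saved under pics/ and viewed, at most 14 in all, crops included, and the job is handed in when it is done.

Besides the shell and the picture viewer there is one more tool, called after "Emit:" as a command line: name --argument value ..., lists and objects as JSON in quotes. move_arm: Moves the arm, as the interface text tells. Scaled input: -1 to 1 covers 1 m each way for a shift and 360 degrees each way for a turn. Its arguments: {"type":"object","properties":{"steps":{"type":"array"},"squeeze":{"type":"number"}},"required":["steps"]}

```bash
ls; mkdir -p pics; cat > h.py <<'E'
import numpy as np, cv2, json
from rig import manip
def grab(name,fn):
    im=manip.get_image(name); cv2.imwrite(f'pics/{fn}.png',im['pixels'])
    np.savez(f'pics/{fn}.npz',**{k:np.array(im[k]) for k in ('pixels','fx','fy','cx','cy','R','t')}); return im
def load(fn): return dict(np.load(f'pics/{fn}.npz'))
def ray(im,u,v,fish=False):
    x=(u-im['cx'])/im['fx'];y=(v-im['cy'])/im['fy']
    if fish:
        r=np.hypot(x,y); d=np.array([np.sin(r)*x/max(r,1e-9),np.sin(r)*y/max(r,1e-9),np.cos(r)])
    else: d=np.array([x,y,1.])
    R=np.array(im['R']);c=-R.T@np.array(im['t']); d=R.T@d
    return c,d/np.linalg.norm(d)
def at_z(im,u,v,z,fish=False):
    c,d=ray(im,u,v,fish); return c+d*(z-c[2])/d[2]
def tri(rays):
    A=np.zeros((3,3));b=np.zeros(3)
    for c,d in rays:
        P=np.eye(3)-np.outer(d,d);A+=P;b+=P@c
    return np.linalg.solve(A,b)
def proj(im,X,fish=False):
    p=np.array(im['R'])@np.array(X)+np.array(im['t'])
    if fish:
        r=np.hypot(p[0],p[1]);th=np.arctan2(r,p[2]);s=th/max(r,1e-9)
        return im['cx']+im['fx']*p[0]*s, im['cy']+im['fy']*p[1]*s
    return im['cx']+im['fx']*p[0]/p[2], im['cy']+im['fy']*p[1]/p[2]
E
python3 - <<'E'
from h import *
for n in('scene','top','wrist'):
    im=grab(n,n+'0'); print(n,im['fx'],im['cx'],im['cy'],np.round(im['R'],3).tolist(),np.round(im['t'],3))
print(manip.get_state())
E
```

```text
pics
scene 432.5304009279814 324.5968462875411 204.7321868419361 [[-0.168, 0.986, 0.01], [0.694, 0.125, -0.709], [-0.7, -0.112, -0.705]] [ 0.057 -0.281  1.647]
top 510.16245559842315 324.01780443462815 203.3914567035595 [[-0.009, -1.0, -0.02], [-0.999, 0.01, -0.049], [0.05, 0.02, -0.999]] [0.028 0.489 1.632]
wrist 309.70691628693146 320.33828319792 196.3803109779043 [[0.445, -0.895, -0.002], [-0.852, -0.425, 0.305], [-0.274, -0.134, -0.952]] [-0.573 -0.04   0.381]
{'clock': 0.15, 'qpos': array([-1.22999658e+00,  2.76451206e-01,  1.50581859e+00,  1.42218793e-05,
        1.36068332e+00, -1.20995715e-01]), 'qd': array([-0.00079623, -0.00245186, -0.00426283,  0.00119181, -0.00021803,
       -0.00148342]), 'effort': array([ 2.02982170e-03, -4.17140901e+01, -2.46031862e+01, -2.36488931e-04,
        7.60727038e-03,  8.43088799e-07]), 'position': array([ 0.25607783, -0.51443535,  0.24764702]), 'ee_rot': array([-6.76890367e-04,  9.73461455e-01,  2.28850023e-01, -6.76968361e-05]), 'contact_force': array([-0.51972097,  0.07033776,  0.91876866]), 'moment': array([ 0.01735622, -0.00710139,  0.02470144]), 'gripper_force': 0.0, 'width': 0.0854614104903605}
```

View pics/top0.png

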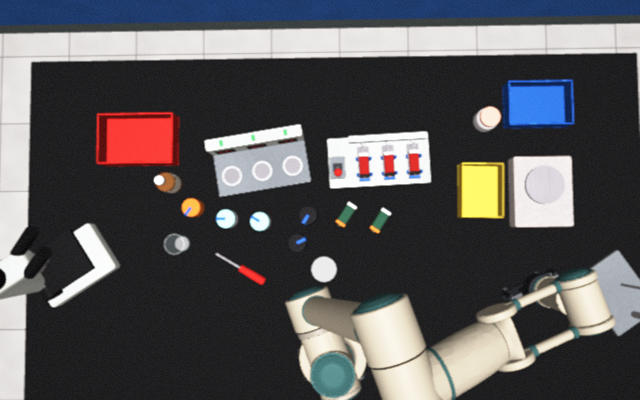

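View pics/scene0.png

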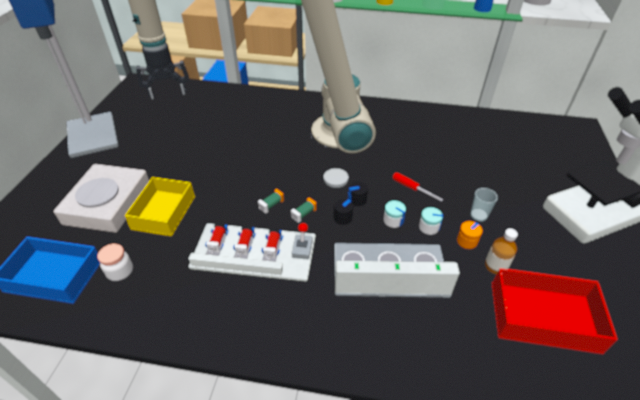

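```bash
python3 - <<'E'
from h import *
im=load('top0')
c=im['pixels'][115:255,200:440]; cv2.imwrite('pics/topc.png',cv2.resize(c,None,fx=3.3,fy=3.3,interpolation=cv2.INTER_CUBIC))
for n,p,z in [('tray c',(380,160),.03),('bay L',(364,163),.028),('bay R',(414,161),.028),('box',(481,191),.06),('cellA',(346,214),.016),('cellB',(381,220),.016),('jarA',(227,218),.055),('jarB',(260,221),.055),('lane',(262,170),.01),('beaker',(176,244),.04),('lever',(338,170),.08)]:
    print(n,at_z(im,*p,z).round(3))
w=load('wrist0'); print('cam',-w['R'].T@w['t'])
from scipy.spatial.transform import Rotation as Ro
s=manip.get_state();q=s['ee_rot'];R=Ro.from_quat([*q[1:],q[0]]).as_matrix()
print('cam in tool',R.T@(-w['R'].T@w['t']-s['position']),'\n cam axes in tool',(w['R']@R).round(3))
E
```

```text
tray c [ 0.625 -0.157  0.03 ]
bay L [ 0.616 -0.106  0.028]
bay R [ 0.621 -0.266  0.028]
box [ 0.52  -0.467  0.06 ]
cellA [ 0.454 -0.047  0.016]
cellB [ 0.434 -0.159  0.016]
jarA [0.444 0.328 0.055]
jarB [0.433 0.224 0.055]
lane [0.6   0.224 0.01 ]
beaker [0.363 0.494 0.04 ]
lever [ 0.589 -0.022  0.08 ]
cam [ 0.32570776 -0.47883692  0.37365056]
cam in tool [ 0.07822    -0.00101577 -0.12598836] 
 cam axes in tool [[-0.     1.     0.001]
 [-0.952 -0.    -0.305]
 [-0.305 -0.001  0.952]]
```

View pics/topc.png

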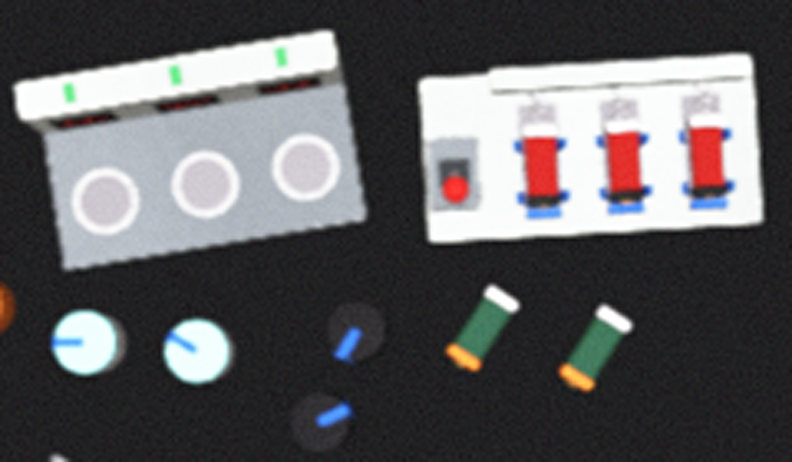

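Emit:
move_arm --steps '[0,0,-0.065,0.264,0.335,0,1,0,0,-0.065,0.264,0.335,0,1,0,0,-0.065,0.264,0.335,0,1,0,0,-0.065,0.264,0.335,0,1,0,0,-0.065,0.264,0.335,0,1,0,0,-0.065,0.264,0.335,0,1,0,0,-0.065,0.264,0.335,0,1,0,0,-0.065,0.264,0.335,0,1,0,0,-0.065,0.264,0.335,0,1,0,0,-0.065,0.264,0.335,0,1]'

```text
clock: 1.15
position: [0.5222, -0.1764, 0.2479]
ee_rot: [-0.001, 1.0, 0.029, 0.0]
contact_force: [0.1, -0.3, 0.6]
width: 0.0854
gripper_force: 0.0
```

```bash
python3 - <<'E'
from h import *
im=grab('wrist','w1');s=manip.get_state();print(s['position'],s['ee_rot'],s['qpos'])
cv2.imwrite('pics/w1b.png',cv2.resize(im['pixels'],None,fx=1.25,fy=1.25,interpolation=cv2.INTER_CUBIC))
E
```

```text
[ 0.52084316 -0.1781921   0.24784646] [-8.87116796e-05  9.99592173e-01  2.85530484e-02 -4.51003584e-04] [-4.55880133e-01  2.39734931e-01  1.55686051e+00 -2.69862647e-04
  1.34587806e+00  1.05786263e+00]
```

View pics/w1b.png

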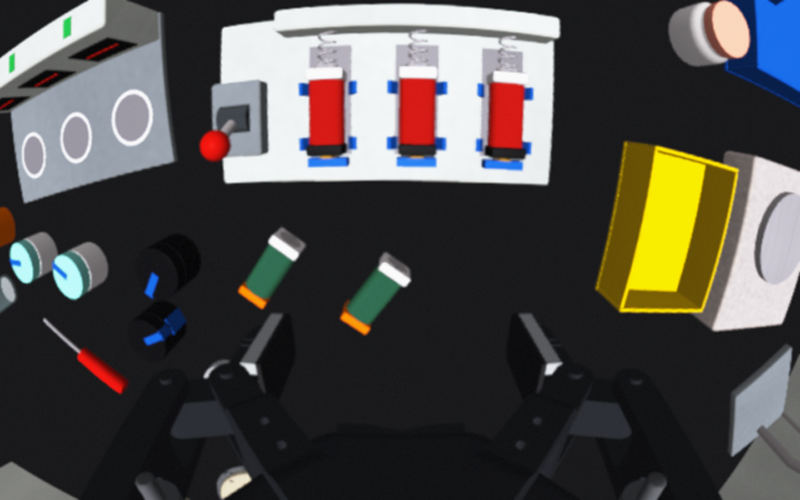

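```bash
python3 - <<'E'
from h import *
im=load('w1')
P=lambda u,v,z:at_z(im,u/1.25,v/1.25,z,True).round(4)
for n,u,v,z in [('wallL',328,161,.028),('wallM',417,161,.028),('wallR',503,164,.028),('spL body',326,110,.04),('spM',417,109,.04),('spR',506,113,.04),
 ('spLflat',327,74,.04),('spMflat',417,73,.04),('spRflat',508,77,.04),
 ('box tl',626,143,.06),('box tr',738,170,.06),('box br',708,312,.06),('box bl',599,290,.06),
 ('cA white',290,238,.03),('cA or',253,296,.03),('cB white',395,265,.03),('cB or',357,318,.03),('tip',214,146,.065),
 ('p0',34,155,.01),('p1',76,138,.01),('p2',132,117,.01),('jarA',27,262,.055),('jarB',73,274,.055)]: print(n,P(u,v,z))
E
```

```text
wallL [ 0.5651 -0.1069  0.028 ]
wallM [ 0.5689 -0.1869  0.028 ]
wallR [ 0.5725 -0.2656  0.028 ]
spL body [ 0.6109 -0.1058  0.04  ]
spM [ 0.6149 -0.1835  0.04  ]
spR [ 0.6187 -0.2609  0.04  ]
spLflat [ 0.6426 -0.1051  0.04  ]
spMflat [ 0.6462 -0.1816  0.04  ]
spRflat [ 0.6509 -0.2604  0.04  ]
box tl [ 0.6081 -0.3734  0.06  ]
box tr [ 0.607  -0.5378  0.06  ]
box br [ 0.4379 -0.5462  0.06  ]
box bl [ 0.4651 -0.3728  0.06  ]
cA white [ 0.4911 -0.0711  0.03  ]
cA or [ 0.4261 -0.0277  0.03  ]
cB white [ 0.4701 -0.1727  0.03  ]
cB or [ 0.4105 -0.1374  0.03  ]
tip [ 0.5809 -0.0117  0.065 ]
p0 [0.5821 0.3227 0.01  ]
p1 [0.5972 0.2245 0.01  ]
p2 [0.614  0.1258 0.01  ]
jarA [0.4458 0.3171 0.055 ]
jarB [0.4389 0.2135 0.055 ]
```

Emit:
move_arm --steps '[0,0,0,0.06,-0.06,-0.05,1,0,0,0,0.06,-0.06,-0.05,1,0,0,0,0.06,-0.06,-0.05,1,0,0,0,0.06,-0.06,-0.05,1,0,0,0,0.06,-0.06,-0.05,1,0,0,0,0.06,-0.06,-0.05,1,0,0,0,0.06,-0.06,-0.05,1,0,0,0,0.06,-0.06,-0.05,1,0,0,0,0.06,-0.06,-0.05,1,0,0,0,0.06,-0.06,-0.05,1]'

```text
clock: 2.2
position: [0.5802, -0.2396, 0.1987]
ee_rot: [0.0, 1.0, 0.027, 0.0]
contact_force: [0.1, -0.3, -0.1]
width: 0.0853
gripper_force: 0.0
```

```bash
python3 - <<'E'
from h import *
im=grab('wrist','w2');s=manip.get_state();print(s['position'],s['ee_rot'])
cv2.imwrite('pics/w2b.png',cv2.resize(im['pixels'],None,fx=1.25,fy=1.25,interpolation=cv2.INTER_CUBIC))
E
```

```text
[ 0.58017874 -0.23963468  0.19851714] [1.19134184e-04 9.99640287e-01 2.68192449e-02 9.96367306e-05]
```

View pics/w2b.png

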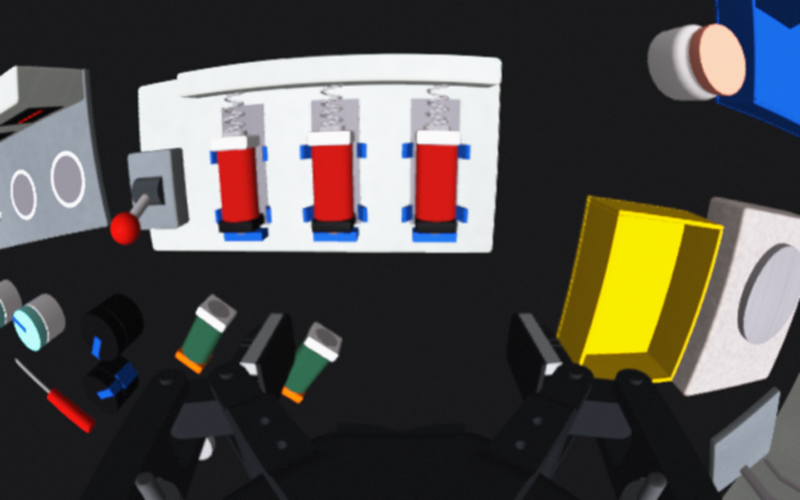

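```bash
python3 - <<'E'
from h import *
a=load('w1');b=load('w2')
def T(n,p,q):
    X=tri([ray(a,p[0]/1.25,p[1]/1.25,True),ray(b,q[0]/1.25,q[1]/1.25,True)])
    print(n,X.round(4),'err px',np.round(np.hypot(*(np.array(proj(a,X,True))*1.25-p)),1)); return X
T('wallL',(328,161),(244,236));T('wallM',(417,161),(336,236));T('wallR',(503,164),(435,237))
T('bodyL',(326.5,112),(237.5,184.5));T('bodyM',(418,111.5),(335,182));T('bodyR',(506.5,115),(437,181))
T('tip',(214,146),(125,228))
T('box tl',(626,143),(588,197));T('box tr',(738,170),(721,228))
T('cA o/g corner right',(268,299),(206,362));T('cA w/g left',(274,236),(206,306)) 
T('p2',(132,117),(68,180)); T('jarB',(73,274),(34,326))
E
```

```text
wallL [ 0.5651 -0.1075  0.0299] err px 0.4
wallM [ 0.5688 -0.1871  0.0295] err px 0.4
wallR [ 0.5721 -0.2661  0.0285] err px 0.8
bodyL [ 0.6091 -0.1051  0.0326] err px 0.3
bodyM [ 0.6127 -0.1854  0.0291] err px 0.9
bodyR [ 0.6172 -0.2643  0.0306] err px 0.4
tip [ 0.5817 -0.0184  0.078 ] err px 0.1
box tl [ 0.6099 -0.4095  0.0027] err px 0.7
box tr [ 0.6069 -0.5291  0.0664] err px 0.7
cA o/g corner right [ 0.4159 -0.0382  0.0135] err px 0.0
cA w/g left [ 0.4858 -0.0499  0.0125] err px 1.4
p2 [0.6134 0.1233 0.0125] err px 0.6
jarB [0.4272 0.2398 0.0327] err px 0.6
```

Emit:
move_arm --squeeze 50 --steps '[0,0,0,0.036,-0.0245,-0.04,0.4,0,0,0,0.036,-0.0245,-0.085,0.4,0,0,0,0.036,-0.0245,-0.125,0.4,0,0,0,0.036,-0.0245,-0.155,0.4,0,0,0,0.036,-0.0245,-0.165,0.4,0,0,0,0.036,-0.0245,-0.165,0.4,0,0,0,0.036,-0.0245,-0.165,-1,0,0,0,0.036,-0.0245,-0.165,-1,0,0,0,0.036,-0.0245,-0.165,-1,0,0,0,0.036,-0.0245,-0.165,-1]'

```text
clock: 3.25
position: [0.6177, -0.2649, 0.036]
ee_rot: [0.001, 1.0, 0.027, 0.002]
contact_force: [0.8, 0.4, 6.7]
width: 0.0306
gripper_force: 50.2
```

Emit:
move_arm --steps '[0,0,0,0,0,0.04,-1,0,0,0,0,0,0.08,-1,0,0,0,-0.015,-0.04,0.09,-1,0,0,0,-0.03,-0.085,0.09,-1,0,0,0,-0.05,-0.13,0.09,-1,0,0,0,-0.07,-0.175,0.09,-1,0,0,0,-0.09,-0.22,0.085,-1,0,0,0,-0.096,-0.24,0.06,-1,0,0,0,-0.096,-0.24,0.052,-1,0,0,0,-0.096,-0.24,0.052,-1]'

```text
clock: 4.25
position: [0.5189, -0.5032, 0.0834]
ee_rot: [-0.002, 1.0, 0.026, -0.001]
contact_force: [-1.1, 0.7, -1.0]
width: 0.03
gripper_force: 52.4
```

Emit:
move_arm --steps '[0,0,0,0,0,0,0.4,0,0,0,0,0,0,0.4,0,0,0,0,0,0.02,0.4,0,0,0,0.015,0.045,0.05,0.4,0,0,0,0.03,0.09,0.05,0.4,0,0,0,0.045,0.135,0.05,0.4,0,0,0,0.06,0.18,0.05,0.4,0,0,0,0.075,0.225,0.05,0.4,0,0,0,0.09,0.27,0.05,0.4,0,0,0,0.0935,0.3185,0.05,0.4]'

```text
clock: 5.25
position: [0.6162, -0.1832, 0.1372]
ee_rot: [0.001, 1.0, 0.028, 0.002]
contact_force: [0.9, 0.6, -0.0]
width: 0.0597
gripper_force: 0.0
```

Emit:
move_arm --steps '[0,0,0,0,0,0,0.4,0,0,0,0,0,-0.04,0.4,0,0,0,0,0,-0.075,0.4,0,0,0,0,0,-0.095,0.4,0,0,0,0,0,-0.099,0.4,0,0,0,0,0,-0.099,0.4,0,0,0,0,0,-0.099,-1,0,0,0,0,0,-0.099,-1,0,0,0,0,0,-0.099,-1,0,0,0,0,0,-0.099,-1]'

```text
clock: 6.25
position: [0.6149, -0.1857, 0.0386]
ee_rot: [0.0, 1.0, 0.027, 0.002]
contact_force: [-0.2, 1.8, 5.8]
width: 0.0303
gripper_force: 49.9
```

Emit:
move_arm --steps '[0,0,0,0,0,0.04,-1,0,0,0,0,0,0.08,-1,0,0,0,-0.015,-0.04,0.09,-1,0,0,0,-0.03,-0.085,0.09,-1,0,0,0,-0.05,-0.13,0.09,-1,0,0,0,-0.07,-0.175,0.09,-1,0,0,0,-0.09,-0.22,0.085,-1,0,0,0,-0.0935,-0.244,0.06,-1,0,0,0,-0.0935,-0.244,0.05,-1,0,0,0,-0.0935,-0.244,0.05,-1]'

```text
clock: 7.25
position: [0.5186, -0.4291, 0.0843]
ee_rot: [-0.002, 1.0, 0.026, -0.002]
contact_force: [-0.9, -0.9, -2.2]
width: 0.03
gripper_force: 52.3
```

Emit:
move_arm --steps '[0,0,0,0,0,0,0.4,0,0,0,0,0,0,0.4,0,0,0,0,0,0.02,0.4,0,0,0,0.015,0.045,0.05,0.4,0,0,0,0.03,0.09,0.05,0.4,0,0,0,0.045,0.135,0.05,0.4,0,0,0,0.06,0.18,0.05,0.4,0,0,0,0.075,0.225,0.05,0.4,0,0,0,0.085,0.275,0.05,0.4,0,0,0,0.0895,0.3245,0.05,0.4]'

```text
clock: 8.25
position: [0.6112, -0.103, 0.1381]
ee_rot: [0.0, 1.0, 0.028, 0.002]
contact_force: [0.1, -0.8, -0.4]
width: 0.0598
gripper_force: 0.0
```

Emit:
move_arm --steps '[0,0,0,0,0,0,0.4,0,0,0,0,0,-0.04,0.4,0,0,0,0,0,-0.075,0.4,0,0,0,0,0,-0.095,0.4,0,0,0,0,0,-0.1,0.4,0,0,0,0,0,-0.1,0.4,0,0,0,0,0,-0.1,-1,0,0,0,0,0,-0.1,-1,0,0,0,0,0,-0.1,-1,0,0,0,0,0,-0.1,-1]'

```text
clock: 9.25
position: [0.6109, -0.1058, 0.0385]
ee_rot: [0.0, 1.0, 0.026, 0.002]
contact_force: [-1.3, 1.1, 6.3]
width: 0.0303
gripper_force: 49.8
```

Emit:
move_arm --steps '[0,0,0,0,0,0.04,-1,0,0,0,0,0,0.08,-1,0,0,0,-0.015,-0.05,0.09,-1,0,0,0,-0.03,-0.095,0.09,-1,0,0,0,-0.045,-0.14,0.09,-1,0,0,0,-0.06,-0.185,0.09,-1,0,0,0,-0.07,-0.23,0.09,-1,0,0,0,-0.08,-0.275,0.09,-1,0,0,0,-0.085,-0.32,0.08,-1,0,0,0,-0.0895,-0.3615,0.06,-1]'

```text
clock: 10.25
position: [0.5203, -0.4711, 0.0986]
ee_rot: [0.002, 1.0, 0.026, 0.002]
contact_force: [-0.2, -0.7, -1.3]
width: 0.0303
gripper_force: 52.6
```

Emit:
move_arm --steps '[0,0,0,0,0,-0.008,0.4,0,0,0,0,0,-0.008,0.4,0,0,0,-0.01,0.02,0.04,0.4,0,0,0,-0.02,0.065,0.055,0.4,0,0,0,-0.03,0.11,0.07,0.4,0,0,0,-0.045,0.155,0.085,0.4,0,0,0,-0.055,0.2,0.1,0.4,0,0,0,-0.07,0.245,0.11,0.4,0,0,0,-0.085,0.29,0.12,0.4,0,0,0,-0.1,0.335,0.124,0.4]'

```text
clock: 11.25
position: [0.4194, -0.1296, 0.2224]
ee_rot: [0.001, 1.0, 0.027, 0.002]
contact_force: [1.2, 0.1, 0.9]
width: 0.0594
gripper_force: 0.0
```

```bash
python3 - <<'E'
from h import *
grab('wrist','w3x')
im=grab('wrist','w3');s=manip.get_state();print(s['position'],s['ee_rot'],s['clock'])
cv2.imwrite('pics/w3b.png',cv2.resize(im['pixels'],None,fx=1.25,fy=1.25,interpolation=cv2.INTER_CUBIC))
E
```

```text
[ 0.41693719 -0.12619668  0.22202276] [-1.13579022e-03  9.99558106e-01  2.97025621e-02  2.45863502e-04] 11.35
```

View pics/w3b.png

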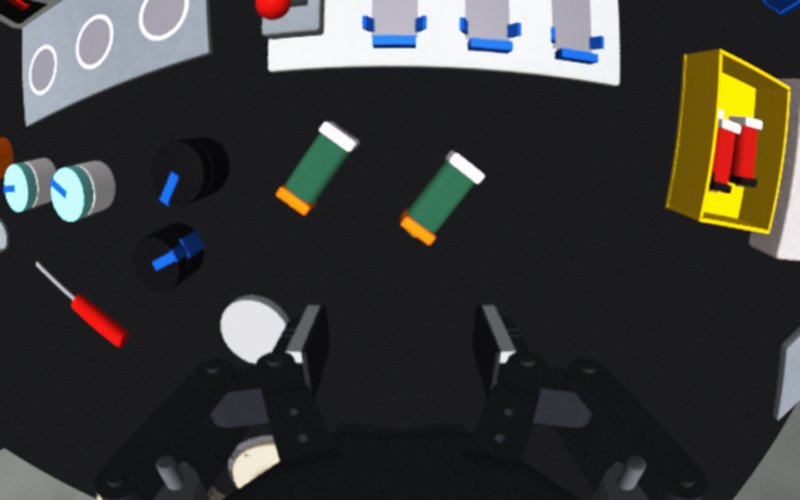

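```bash
python3 - <<'E'
from h import *
im=load('w3'); w=load('w3x')
for n,c in (('A',[(325,122),(358,142),(277,195),(308,215)]),('B',[(453,153),(484,175),(403,218),(434,244)])):
    X=np.array([at_z(im,u/1.25,v/1.25,.032,True) for u,v in c]); d=(X[0]+X[1]-X[2]-X[3])/2
    print(n,X.round(4).tolist(),X.mean(0).round(4),'yaw',np.degrees(np.arctan2(d[1],d[0])).round(2),'len',np.linalg.norm(d).round(4), 'wid',np.linalg.norm(X[0]-X[1]).round(4),np.linalg.norm(X[2]-X[3]).round(4))
c=im['pixels'][85:210,205:405];cv2.imwrite('pics/c3.png',cv2.resize(c,None,fx=4,fy=4,interpolation=cv2.INTER_CUBIC))
E
```

```text
A [[0.4931, -0.0542, 0.032], [0.4774, -0.0821, 0.032], [0.4305, -0.0131, 0.032], [0.414, -0.0409, 0.032]] [ 0.4537 -0.0476  0.032 ] yaw -33.14 len 0.0752 wid 0.032 0.0323
B [[0.4729, -0.1598, 0.032], [0.4567, -0.1873, 0.032], [0.4156, -0.1223, 0.032], [0.3943, -0.1502, 0.032]] [ 0.4349 -0.1549  0.032 ] yaw -31.94 len 0.0705 wid 0.0319 0.0351
```

View pics/c3.png

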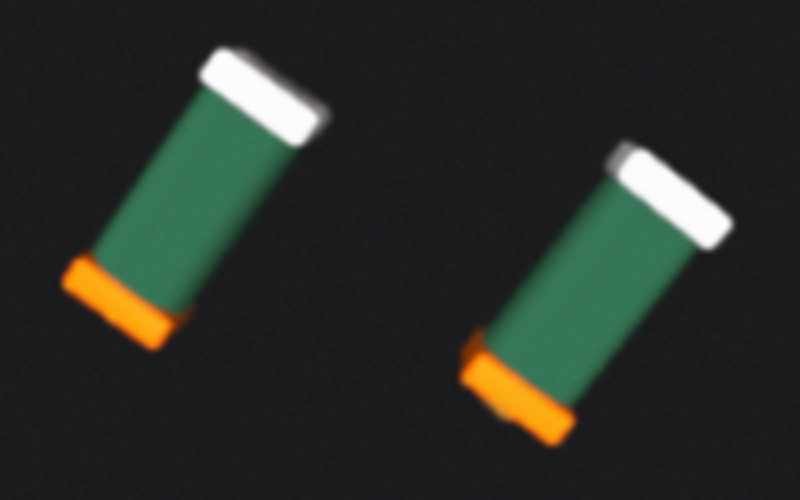

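```bash
python3 - <<'E'
from h import *
im=load('w3')
for n,c in (('A',[(216,46),(317,120),(62,288),(156,351)]),('B',[(640,146),(735,222),(460,378),(556,447)])):
    X=np.array([at_z(im,205+u/4,85+v/4,.032,True) for u,v in c]); d=(X[0]+X[1]-X[2]-X[3])/2
    print(n,X.mean(0).round(4),'yaw',np.degrees(np.arctan2(d[1],d[0])).round(2),'len',np.linalg.norm(d).round(4), 'wid',np.linalg.norm(X[0]-X[1]).round(4),np.linalg.norm(X[2]-X[3]).round(4))
E
```

```text
A [ 0.4531 -0.0458  0.032 ] yaw -33.03 len 0.0761 wid 0.0326 0.0311
B [ 0.4332 -0.1546  0.032 ] yaw -33.4 len 0.0767 wid 0.0319 0.0321
```

Emit:
move_arm --steps '[0,0,-0.02,0.013,-0.023,-0.03,0.4,0,0,-0.04,0.013,-0.023,-0.06,0.4,0,0,-0.06,0.013,-0.023,-0.09,0.4,0,0,-0.08,0.013,-0.023,-0.11,0.4,0,0,-0.101,0.013,-0.023,-0.13,0.4,0,0,-0.101,0.013,-0.023,-0.13,0.4,0,0,-0.101,0.013,-0.023,-0.13,0.4,0,0,-0.101,0.013,-0.023,-0.13,0.4,0,0,-0.101,0.013,-0.023,-0.13,0.4,0,0,-0.101,0.013,-0.023,-0.13,0.4]'

```text
clock: 12.35
position: [0.4337, -0.1557, 0.0912]
ee_rot: [0.0, 0.958, -0.286, 0.001]
contact_force: [0.3, -0.3, 0.3]
width: 0.0596
gripper_force: 0.0
```

Emit:
move_arm --squeeze 50 --steps '[0,0,0,0,0.001,-0.03,0.4,0,0,0,0,0.001,-0.055,0.4,0,0,0,0,0.001,-0.069,0.4,0,0,0,0,0.001,-0.069,0.4,0,0,0,0,0.001,-0.069,-1,0,0,0,0,0.001,-0.069,-1,0,0,0,0,0.001,-0.069,-1,0,0,0,0,0.001,-0.069,-1,0,0,0,0,0.001,-0.069,-1,0,0,0,0,0.001,-0.069,-1]'

```text
clock: 13.35
position: [0.4341, -0.155, 0.0225]
ee_rot: [0.0, 0.958, -0.287, 0.001]
contact_force: [-0.7, -0.2, 5.4]
width: 0.0306
gripper_force: 49.7
```

Emit:
move_arm --steps '[0,0,0,0,0,0.04,-1,0,0,0.01,0,0,0.08,-1,0,0,0.03,0.035,-0.02,0.1,-1,0,0,0.05,0.07,-0.04,0.115,-1,0,0,0.07,0.1,-0.065,0.13,-1,0,0,0.09,0.13,-0.09,0.13,-1,0,0,0.0993,0.162,-0.1105,0.13,-1,0,0,0.0993,0.162,-0.1105,0.13,-1,0,0,0.0993,0.162,-0.1105,0.13,-1,0,0,0.0993,0.162,-0.1105,0.13,-1]'

```text
clock: 14.35
position: [0.5938, -0.264, 0.1509]
ee_rot: [-0.001, 1.0, 0.021, -0.001]
contact_force: [0.8, 0.3, -0.8]
width: 0.0304
gripper_force: 50.2
```

```bash
python3 - <<'E'
from h import *
im=grab('wrist','w4');s=manip.get_state();print(s['position'],s['ee_rot'],s['width'])
cv2.imwrite('pics/w4b.png',cv2.resize(im['pixels'],None,fx=1.25,fy=1.25,interpolation=cv2.INTER_CUBIC))
E
```

```text
[ 0.59384827 -0.26397892  0.15115552] [-4.71319023e-04  9.99771363e-01  2.13635260e-02 -7.73959612e-04] 0.030326338568720617
```

View pics/w4b.png

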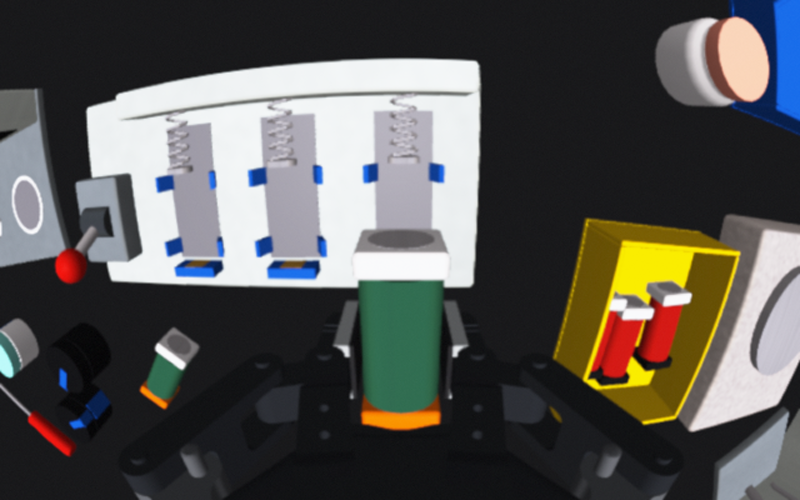

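```bash
cat >> h.py <<'E'
from scipy.spatial.transform import Rotation as Ro
def toolpix(im,s,pts):
    q=s['ee_rot'];R=Ro.from_quat([*q[1:],q[0]]).as_matrix()
    return [tuple((np.array(proj(im,R@np.array(p)+s['position'],True))*1.25).round(0)) for p in pts]
E
python3 - <<'E'
from h import *
im=load('w4');s=manip.get_state()
for zc in(.0045,.0065,.0085):
  for p in (0,5):
    a=np.radians(p);M=np.array([[np.cos(a),0,-np.sin(a)],[0,1,0],[np.sin(a),0,np.cos(a)]])
    print(zc,p,toolpix(im,s,[M@np.array(v)+[0,0,zc] for v in ((.04,.016,-.016),(.04,-.016,-.016),(.04,.016,.016),(.04,-.016,.016),(-.04,.016,-.016))]))
E
```

```text
0.0045 0 [(np.float64(455.0), np.float64(249.0)), (np.float64(352.0), np.float64(249.0)), (np.float64(444.0), np.float64(223.0)), (np.float64(362.0), np.float64(223.0)), (np.float64(442.0), np.float64(434.0))]
0.0045 5 [(np.float64(453.0), np.float64(242.0)), (np.float64(354.0), np.float64(242.0)), (np.float64(443.0), np.float64(225.0)), (np.float64(363.0), np.float64(225.0)), (np.float64(443.0), np.float64(438.0))]
0.0065 0 [(np.float64(454.0), np.float64(247.0)), (np.float64(353.0), np.float64(247.0)), (np.float64(443.0), np.float64(222.0)), (np.float64(363.0), np.float64(222.0)), (np.float64(442.0), np.float64(431.0))]
0.0065 5 [(np.float64(453.0), np.float64(240.0)), (np.float64(354.0), np.float64(240.0)), (np.float64(442.0), np.float64(223.0)), (np.float64(364.0), np.float64(223.0)), (np.float64(443.0), np.float64(434.0))]
0.0085 0 [(np.float64(453.0), np.float64(245.0)), (np.float64(354.0), np.float64(245.0)), (np.float64(443.0), np.float64(221.0)), (np.float64(363.0), np.float64(221.0)), (np.float64(441.0), np.float64(428.0))]
0.0085 5 [(np.float64(452.0), np.float64(238.0)), (np.float64(355.0), np.float64(238.0)), (np.float64(442.0), np.float64(222.0)), (np.float64(364.0), np.float64(222.0)), (np.float64(442.0), np.float64(431.0))]
```

Emit:
move_arm --steps '[-0.0007,0.0165,0,0.004,0,-0.02,-1,-0.0015,0.0333,0,0.008,0,-0.04,-1,-0.0015,0.0333,0,0.0125,-0.0007,-0.06,-1,-0.0015,0.0333,0,0.0125,-0.0007,-0.075,-1,-0.0015,0.0333,0,0.0125,-0.0007,-0.09,-1,-0.0015,0.0333,0,0.0125,-0.0007,-0.097,-1,-0.0015,0.0333,0,0.0125,-0.0007,-0.102,-1,-0.0015,0.0333,0,0.0125,-0.0007,-0.102,-1,-0.0015,0.0333,0,0.0125,-0.0007,-0.102,-1,-0.0015,0.0333,0,0.0125,-0.0007,-0.102,-1]'

```text
clock: 15.4
position: [0.608, -0.266, 0.0503]
ee_rot: [0.003, 0.994, 0.021, -0.104]
contact_force: [0.6, -0.9, -1.0]
width: 0.0305
gripper_force: 50.2
```

Emit:
move_arm --steps '[0,0,0,0.005,0.001,0,-1,0,0,0,0.01,0.0015,0,-1,0,0,0,0.015,0.002,0,-1,0,0,0,0.02,0.002,0,-1,0,0,0,0.02,0.002,0,-1,0.0004,-0.0083,0,0.02,0.002,-0.004,-1,0.0007,-0.0166,0,0.0195,0.002,-0.008,-1,0.0011,-0.025,0,0.019,0.002,-0.011,-1,0.0015,-0.0333,0,0.019,0.002,-0.0143,-1,0.0015,-0.0333,0,0.019,0.002,-0.0143,-1]'

```text
clock: 16.4
position: [0.6224, -0.2632, 0.0347]
ee_rot: [-0.001, 1.0, 0.021, -0.003]
contact_force: [-7.2, -0.7, 1.5]
width: 0.0302
gripper_force: 50.5
```

Emit:
move_arm --steps '[0,0,0,-0.003,0,0,-1,0,0,0,-0.0055,0,0,-1,0,0,0,-0.0055,0,0,-1,0,0,0,-0.0055,0,0,0.4,0,0,0,-0.0055,0,0,0.4,0,0,0,-0.0055,0,0,0.4,0,0,0,-0.0055,0,0.03,0.4,0,0,0,-0.0255,0,0.07,0.4,0,0,0,-0.0455,0.03,0.11,0.4,0,0,0,-0.0705,0.05,0.15,0.4]'

```text
clock: 17.4
position: [0.5588, -0.2149, 0.1823]
ee_rot: [-0.0, 1.0, 0.021, 0.001]
contact_force: [0.6, -0.2, -0.6]
width: 0.0601
gripper_force: 0.0
```

```bash
python3 - <<'E'
from h import *
grab('wrist','w5x');im=grab('wrist','w5');s=manip.get_state();print(s['position'],s['ee_rot'],s['width'],s['clock'])
cv2.imwrite('pics/w5b.png',cv2.resize(im['pixels'],None,fx=1.25,fy=1.25,interpolation=cv2.INTER_CUBIC))
E
```

```text
[ 0.5591655  -0.21434255  0.18756966] [0.00178063 0.99974644 0.02205308 0.00418903] 0.06001195329127104 17.5
```

View pics/w5b.png

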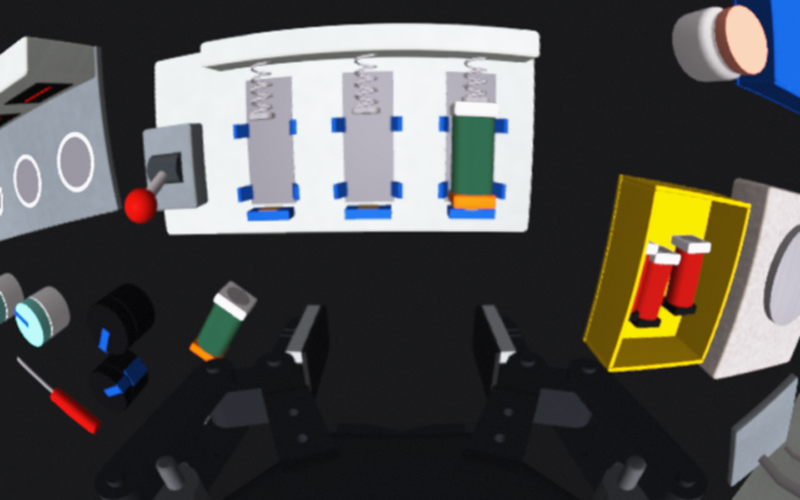

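```bash
python3 - <<'E'
from h import *
im=load('w5');c=np.array([.4531,-.0458]);a=np.radians(-33.1);d=np.array([np.cos(a),np.sin(a)]);n=np.array([-d[1],d[0]])
for i,j in((.04,.016),(.04,-.016),(-.04,.016),(-.04,-.016)): print(np.round(np.array(proj(im,[*(c+i*d+j*n),.032],True))*1.25))
# green blob centre
hsv=cv2.cvtColor(im['pixels'],cv2.COLOR_BGR2HSV);m=cv2.inRange(hsv,(60,80,40),(90,255,200));n_,l,st,ce=cv2.connectedComponentsWithStats(m)
print([(st[i].tolist(),(ce[i]*1.25).round(1)) for i in range(1,n_) if st[i][4]>150])
E
```

```text
[217. 292.]
[247. 312.]
[189. 351.]
[216. 369.]
[([362, 93, 33, 62, 1949], array([472.2, 154.7])), ([16, 239, 24, 39, 283], array([ 38.3, 319.9])), ([158, 243, 36, 41, 886], array([217.5, 330.5]))]
```

Emit:
move_arm --steps '[0,0,-0.02,-0.02,0.035,0,0.4,0,0,-0.04,-0.045,0.07,0,0.4,0,0,-0.06,-0.065,0.11,-0.02,0.4,0,0,-0.08,-0.09,0.145,-0.05,0.4,0,0,-0.0988,-0.106,0.1685,-0.08,0.4,0,0,-0.0988,-0.106,0.1685,-0.095,0.4,0,0,-0.0988,-0.106,0.1685,-0.095,0.4,0,0,-0.0988,-0.106,0.1685,-0.095,0.4,0,0,-0.0988,-0.106,0.1685,-0.095,0.4,0,0,-0.0988,-0.106,0.1685,-0.095,0.4]'

```text
clock: 18.5
position: [0.454, -0.048, 0.087]
ee_rot: [0.0, 0.958, -0.285, 0.001]
contact_force: [-0.0, 0.2, -0.6]
width: 0.0601
gripper_force: 0.0
```

Emit:
move_arm --squeeze 50 --steps '[0,0,0,-0.001,0.002,-0.03,0.4,0,0,0,-0.001,0.002,-0.055,0.4,0,0,0,-0.001,0.002,-0.065,0.4,0,0,0,-0.001,0.002,-0.065,0.4,0,0,0,-0.001,0.002,-0.065,-1,0,0,0,-0.001,0.002,-0.065,-1,0,0,0,-0.001,0.002,-0.065,-1,0,0,0,-0.001,0.002,-0.065,-1,0,0,0,-0.001,0.002,-0.065,-1,0,0,0,-0.001,0.002,-0.065,-1]'

```text
clock: 19.5
position: [0.4528, -0.0455, 0.0225]
ee_rot: [0.0, 0.959, -0.285, 0.002]
contact_force: [-0.9, 0.4, 5.4]
width: 0.0302
gripper_force: 49.5
```

Emit:
move_arm --steps '[0,0,0,0,0,0.04,-1,0,0,0.01,0,0,0.08,-1,0,0,0.03,0.03,-0.03,0.1,-1,0,0,0.05,0.06,-0.06,0.115,-1,0,0,0.07,0.09,-0.09,0.13,-1,0,0,0.09,0.12,-0.12,0.13,-1,0,0,0.0988,0.14,-0.1405,0.13,-1,0,0,0.0988,0.14,-0.1405,0.13,-1,0,0,0.0988,0.14,-0.1405,0.13,-1,0,0,0.0988,0.14,-0.1405,0.13,-1]'

```text
clock: 20.5
position: [0.5903, -0.1846, 0.1508]
ee_rot: [-0.001, 1.0, 0.021, -0.001]
contact_force: [0.1, -0.1, -1.8]
width: 0.03
gripper_force: 50.4
```

```bash
python3 - <<'E'
from h import *
im=grab('wrist','w6');s=manip.get_state();print(s['position'],s['ee_rot'],s['width'])
a,b=load('w4'),im
# compare held-cell masks (green / white band / orange rows) with w4 along column of image centre
for k in (load('w4'),im):
    p=k['pixels']; hsv=cv2.cvtColor(p,cv2.COLOR_BGR2HSV); 
    g=cv2.inRange(hsv,(60,80,40),(90,255,200))[150:350,270:370]; o=cv2.inRange(hsv,(8,150,120),(22,255,255))[150:350,270:370]
    print([ (x.min(),x.max()) if len(x) else None for msk in (g,o) for x in np.nonzero(msk)], int(g.sum()/255),int(o.sum()/255))
E
```

```text
[ 0.59035296 -0.18459115  0.15098338] [-4.04158983e-04  9.99768380e-01  2.15065329e-02 -7.01891668e-04] 0.0302295639969534
[(np.int64(75), np.int64(179)), (np.int64(16), np.int64(84)), (np.int64(170), np.int64(193)), (np.int64(19), np.int64(82))] 6419 917
[(np.int64(70), np.int64(176)), (np.int64(17), np.int64(85)), (np.int64(167), np.int64(190)), (np.int64(18), np.int64(81))] 6552 1018
```

Emit:
move_arm --steps '[-0.0007,0.0165,0,0.004,0,-0.02,-1,-0.0015,0.0333,0,0.008,0,-0.04,-1,-0.0015,0.0333,0,0.011,0.0003,-0.06,-1,-0.0015,0.0333,0,0.011,0.0003,-0.075,-1,-0.0015,0.0333,0,0.011,0.0003,-0.09,-1,-0.0015,0.0333,0,0.011,0.0003,-0.097,-1,-0.0015,0.0333,0,0.011,0.0003,-0.102,-1,-0.0015,0.0333,0,0.011,0.0003,-0.102,-1,-0.0015,0.0333,0,0.011,0.0003,-0.102,-1,-0.0015,0.0333,0,0.011,0.0003,-0.102,-1]'

```text
clock: 21.55
position: [0.603, -0.1857, 0.0501]
ee_rot: [0.003, 0.994, 0.021, -0.104]
contact_force: [0.3, -0.0, -0.5]
width: 0.0301
gripper_force: 50.4
```

Emit:
move_arm --steps '[0,0,0,0.005,0,0,-1,0,0,0,0.01,0.0005,0,-1,0,0,0,0.015,0.001,0,-1,0,0,0,0.021,0.001,0,-1,0,0,0,0.021,0.001,0,-1,0.0004,-0.0083,0,0.021,0.001,-0.004,-1,0.0007,-0.0166,0,0.0205,0.001,-0.008,-1,0.0011,-0.025,0,0.02,0.001,-0.011,-1,0.0015,-0.0333,0,0.02,0.001,-0.0143,-1,0.0015,-0.0333,0,0.02,0.001,-0.0143,-1]'

```text
clock: 22.55
position: [0.6184, -0.1839, 0.0346]
ee_rot: [-0.001, 1.0, 0.021, -0.003]
contact_force: [-9.1, -1.1, 1.5]
width: 0.03
gripper_force: 50.7
```

Emit:
move_arm --steps '[0,0,0,-0.003,0,0,-1,0,0,0,-0.0065,-0.0005,0,-1,0,0,0,-0.0065,-0.0005,0,-1,0,0,0,-0.0065,-0.0005,0,0.4,0,0,0,-0.0065,-0.0005,0,0.4,0,0,0,-0.0065,-0.0005,0,0.4,0,0,0,-0.0065,0,0.03,0.4,0,0,0,-0.0265,0.02,0.07,0.2,0,0,0,-0.0465,0.05,0.11,0,0,0,0,-0.0705,0.08,0.14,0]'

```text
clock: 23.55
position: [0.5547, -0.106, 0.1755]
ee_rot: [0.001, 1.0, 0.021, 0.002]
contact_force: [-0.7, 0.0, 0.8]
width: 0.0425
gripper_force: 0.0
```

```bash
python3 - <<'E'
from h import *
grab('wrist','w7x');im=grab('wrist','w7');s=manip.get_state();print(s['position'],s['ee_rot'],s['width'],s['clock'])
cv2.imwrite('pics/w7b.png',cv2.resize(im['pixels'],None,fx=1.25,fy=1.25,interpolation=cv2.INTER_CUBIC))
grab('top','t7')
E
```

```text
[ 0.55334064 -0.10329395  0.17841211] [4.00877783e-04 9.99739200e-01 2.25386764e-02 3.65780538e-03] 0.04260049690275086 23.65
```

View pics/w7b.png

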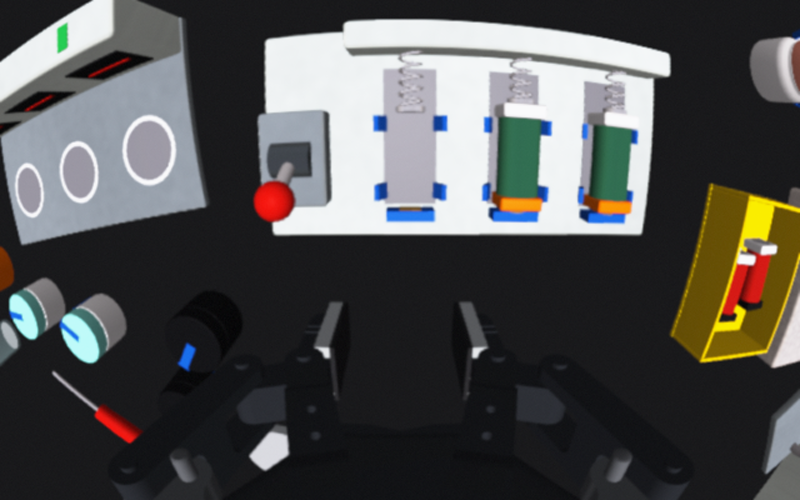

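Emit:
move_arm --steps '[0,0,0,-0.007,0.04,0,-1,0,0,0,-0.014,0.083,0,-1,0,0,0,-0.014,0.083,0,-1,0,0,0,-0.014,0.083,-0.03,-1,0,0,0,-0.014,0.083,-0.06,-1,0,0,0,-0.014,0.083,-0.09,-1,0,0,0,-0.014,0.083,-0.1,-1,0,0,0,-0.014,0.083,-0.1,-1,0,0,0,-0.014,0.083,-0.1,-1,0,0,0,-0.014,0.083,-0.1,-1]'

```text
clock: 24.7
position: [0.5407, -0.0234, 0.0745]
ee_rot: [0.0, 1.0, 0.021, 0.001]
contact_force: [0.2, -0.1, 0.8]
width: 0.0001
gripper_force: 0.0
```

Emit:
move_arm --steps '[0,0,0,0.015,0.004,0.002,-1,0,0,0,0.03,0.006,0.002,-1,0,0,0,0.042,0.006,0.002,-1,0,0,0,0.053,0.006,0.002,-1,0,0,0,0.062,0.006,0.002,-1,0,0,0,0.068,0.006,0.002,-1,0,0,0,0.071,0.006,0.002,-1,0,0,0,0.071,0.006,0.002,-1,0,0,0,0.071,0.006,0.002,-1,0,0,0,0.071,0.006,0.002,-1]'

```text
clock: 25.7
position: [0.6043, -0.0168, 0.0749]
ee_rot: [-0.0, 1.0, 0.022, -0.006]
contact_force: [-11.8, -0.4, 9.8]
width: -0.0001
gripper_force: 7.6
```

Emit:
move_arm --steps '[0,0,0,-0.03,0,0,-1,0,0,0,-0.06,0,0.02,-1,0,0,0,-0.08,0.02,0.06,0,0,0,0.01,-0.095,0.05,0.1,1,0,0,0.0195,-0.11,0.09,0.13,1,0,0,0.0195,-0.125,0.13,0.15,1,0,0,0.0195,-0.135,0.175,0.165,1,0,0,0.0195,-0.144,0.22,0.175,1,0,0,0.0195,-0.144,0.24,0.175,1,0,0,0.0195,-0.144,0.24,0.175,1]'

```text
clock: 26.7
position: [0.4667, 0.2259, 0.251]
ee_rot: [-0.001, 0.996, 0.085, 0.001]
contact_force: [-0.8, 0.3, -0.3]
width: 0.0853
gripper_force: 0.0
```

```bash
python3 - <<'E'
from h import *
grab('wrist','w8x');im=grab('wrist','w8');s=manip.get_state();print(s['position'],s['ee_rot'],s['clock'])
cv2.imwrite('pics/w8b.png',cv2.resize(im['pixels'],None,fx=1.25,fy=1.25,interpolation=cv2.INTER_CUBIC))
E
```

```text
[0.46653568 0.22293146 0.25014045] [4.91357709e-04 9.96539502e-01 8.31187183e-02 2.42053702e-04] 26.8
```

View pics/w8b.png

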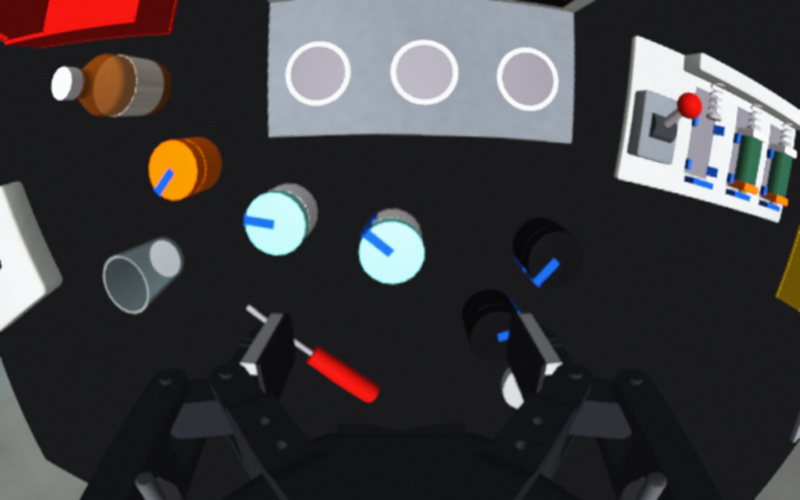

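```bash
python3 - <<'E'
from h import *
a=load('w8');b=load('w7');t=load('t7')
def T(n,p,q):
    X=tri([ray(a,p[0]/1.25,p[1]/1.25,True),ray(b,q[0]/1.25,q[1]/1.25,True)]);print(n,X.round(4),np.round(np.hypot(*(np.array(proj(a,X,True))*1.25-p)),1))
T('pL',(318,73),(29.5,190));T('pM',(424,71.5),(79,171.5));T('pR',(527,79),(149,150))
T('jA',(276,223),(29,308));T('jB',(391,252),(87,336))
hsv=cv2.cvtColor(a['pixels'],cv2.COLOR_BGR2HSV);
lid=cv2.inRange(hsv,(75,25,180),(98,140,255))
blue=cv2.inRange(hsv,(100,150,100),(118,255,255))
n,l,st,ce=cv2.connectedComponentsWithStats(lid)
for i in range(1,n):
    if st[i][4]>300:
        x,y,w,h,_=st[i]; cnt=cv2.findContours(((l==i)*255).astype(np.uint8),cv2.RETR_EXTERNAL,cv2.CHAIN_APPROX_NONE)[0][0]
        hull=cv2.convexHull(cnt); X=np.array([at_z(a,*p[0],.055,True)[:2] for p in hull]).astype(np.float32)
        (cx,cy),r=cv2.minEnclosingCircle(X)
        vs,us=np.nonzero(blue); B=np.array([at_z(a,u,v,.055,True)[:2] for u,v in zip(us,vs)]); d=B-[cx,cy]; k=np.hypot(*d.T)<.027; d=d[k]
        ax=np.linalg.svd(d-d.mean(0))[2][0]; ax*=np.sign(ax@d.mean(0))
        print('jar',cx,cy,r,'n',k.sum(),'mark yaw mean',np.degrees(np.arctan2(*d.mean(0)[::-1])),'pca',np.degrees(np.arctan2(ax[1],ax[0])))
for p in((318,73),(424,71.5),(527,79)): print(at_z(a,p[0]/1.25,p[1]/1.25,.01,True).round(4))
for p in((318,73),(424,71.5),(527,79)): pass
E
```

```text
pL [0.5824 0.3232 0.01  ] 0.0
pM [0.5982 0.2253 0.0092] 0.1
pR [0.6134 0.1266 0.0086] 0.2
jA [0.4428 0.3389 0.0389] 3.9
jB [0.4302 0.2277 0.0424] 0.1
jar 0.44321656227111816 0.33526352047920227 0.029076624661684036 n 146 mark yaw mean 92.18593474382908 pca 89.4646988327193
jar 0.43393823504447937 0.228063702583313 0.02889845333993435 n 169 mark yaw mean 61.28182582289534 pca 59.00975740223925
[0.5823 0.3232 0.01  ]
[0.598  0.2253 0.01  ]
[0.6129 0.127  0.01  ]
```

```bash
python3 - <<'E'
from h import *
a=load('w8')
for n,p,z in(('sd tip',(248,308),.008),('sd mid',(310,352),.008),('sd end',(377,395),.012),('orange',(175,172),.055),('beak top',(133,283),.085),('black1',(548,258),.055),('black2',(490,335),.055)): print(n,at_z(a,p[0]/1.25,p[1]/1.25,z,True).round(3))
E
```

```text
sd tip [0.326 0.376 0.008]
sd mid [0.283 0.3   0.008]
sd end [0.238 0.215 0.012]
orange [0.478 0.441 0.055]
beak top [0.369 0.476 0.085]
black1 [0.453 0.084 0.055]
black2 [0.366 0.119 0.055]
```

Emit:
move_arm --steps '[0,0,0.0235,-0.005,0.025,0,1,0,0,0.047,-0.01,0.05,0,1,0,0,0.07,-0.015,0.075,-0.02,1,0,0,0.094,-0.02,0.095,-0.04,1,0,0,0.117,-0.023,0.112,-0.06,1,0,0,0.14,-0.023,0.112,-0.08,1,0,0,0.164,-0.023,0.112,-0.1,1,0,0,0.187,-0.023,0.112,-0.12,1,0,0,0.21,-0.023,0.112,-0.13,1,0,0,0.2264,-0.023,0.112,-0.13,1]'

```text
clock: 27.8
position: [0.443, 0.3326, 0.1179]
ee_rot: [-0.0, 0.7, 0.714, -0.002]
contact_force: [0.8, -1.2, 0.4]
width: 0.0855
gripper_force: 0.0
```

```bash
python3 - <<'E'
from h import *
grab('wrist','w9x');im=grab('wrist','w9');s=manip.get_state();q=s['ee_rot'];print(s['position'],np.degrees(2*np.arctan2(q[2],q[1])),s['qpos'],s['clock'])
t=load('t7'); t2=grab('top','t9')
cv2.imwrite('pics/w9b.png',np.vstack([cv2.resize(im['pixels'],(512,320)),cv2.resize(t2['pixels'][140:240,430:590],(416,260),interpolation=cv2.INTER_CUBIC)[:, :416].copy() if False else np.pad(cv2.resize(t2['pixels'][140:240,430:590],(416,260),interpolation=cv2.INTER_CUBIC),((0,0),(0,96),(0,0)))]))
E
```

```text
[0.44389221 0.33333209 0.11942621] 90.8378216933844 [ 5.19183470e-01  3.49680006e-01  1.74056138e+00 -7.93209616e-04
  1.05284124e+00  5.04953958e-01] 27.9
```

View pics/w9b.png

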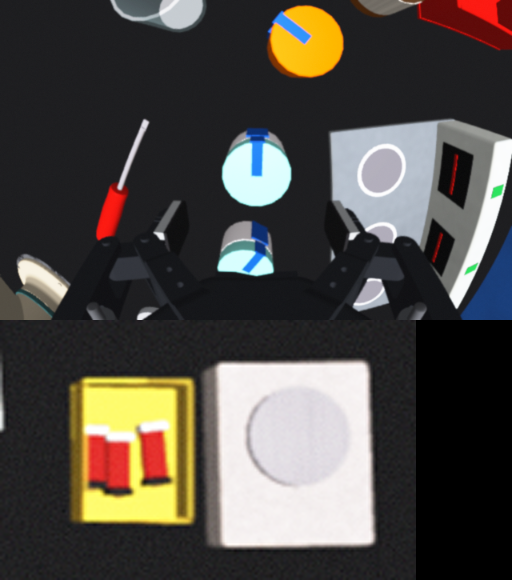

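Emit:
move_arm --squeeze 50 --steps '[0,0,0,0,0.002,-0.03,1,0,0,0,0,0.002,-0.055,1,0,0,0,0,0.002,-0.075,1,0,0,0,0,0.002,-0.082,1,0,0,0,0,0.002,-0.082,1,0,0,0,0,0.002,-0.082,-1,0,0,0,0,0.002,-0.082,-1,0,0,0,0,0.002,-0.082,-1,0,0,0,0,0.002,-0.082,-1,0,0,0,0,0.002,-0.082,-1]'

```text
clock: 28.95
position: [0.4444, 0.3376, 0.0398]
ee_rot: [0.001, 0.701, 0.713, 0.002]
contact_force: [0.5, -0.6, 6.7]
width: 0.0564
gripper_force: 53.8
```

Emit:
move_arm --steps '[0,0,0,0,0,0.04,-1,0,0,-0.023,0,0,0.07,-1,0,0,-0.047,0.02,0,0.08,-1,0,0,-0.07,0.045,-0.005,0.08,-1,0,0,-0.093,0.07,-0.01,0.08,-1,0,0,-0.117,0.095,-0.012,0.08,-1,0,0,-0.14,0.12,-0.014,0.08,-1,0,0,-0.164,0.14,-0.014,0.08,-1,0,0,-0.187,0.14,-0.014,0.08,-1,0,0,-0.21,0.14,-0.014,0.08,-1]'

```text
clock: 29.95
position: [0.5837, 0.3227, 0.1177]
ee_rot: [0.0, 0.991, 0.13, -0.0]
contact_force: [-0.3, -0.9, -1.5]
width: 0.0568
gripper_force: 54.1
```

Emit:
move_arm --steps '[0,0,-0.018,0,0,0,-1,0,0,-0.018,0,0,0,-1,0,0,-0.018,0,0,-0.02,-1,0,0,-0.018,0,0,-0.03,-1,0,0,-0.018,0,0,-0.03,-1,0,0,-0.018,0,0,-0.03,-1,0,0,-0.018,0,0,-0.03,-1,0,0,-0.018,0,0,-0.03,-1,0,0,-0.018,0,0,-0.03,-1,0,0,-0.018,0,0,-0.03,-1]'

```text
clock: 30.95
position: [0.5834, 0.3231, 0.0886]
ee_rot: [-0.0, 0.997, 0.078, 0.0]
contact_force: [-0.3, -0.6, -1.5]
width: 0.0566
gripper_force: 54.1
```

```bash
cat >> h.py <<'E'
def jar(im,z,near,show=True):
    hsv=cv2.cvtColor(im['pixels'],cv2.COLOR_BGR2HSV)
    lid=cv2.inRange(hsv,(75,25,180),(98,140,255));blue=cv2.inRange(hsv,(100,150,100),(118,255,255))
    n,l,st,ce=cv2.connectedComponentsWithStats(lid);out=[]
    for i in range(1,n):
        if st[i][4]<200: continue
        cnt=cv2.findContours(((l==i)*255).astype(np.uint8),cv2.RETR_EXTERNAL,cv2.CHAIN_APPROX_NONE)[0][0]
        X=np.array([at_z(im,*p[0],z,True)[:2] for p in cv2.convexHull(cnt)]).astype(np.float32)
        (cx,cy),r=cv2.minEnclosingCircle(X)
        vs,us=np.nonzero(blue);B=np.array([at_z(im,u,v,z,True)[:2] for u,v in zip(us,vs)]);d=B-[cx,cy];d=d[np.hypot(*d.T)<.027]
        yaw=np.degrees(np.arctan2(*d.mean(0)[::-1])) if len(d) else None
        print('jar',round(cx,4),round(cy,4),'r',round(r,4),'yaw',yaw,len(d))
E
python3 - <<'E'
from h import *
im=grab('wrist','w10');s=manip.get_state();jar(im,s['position'][2]-.0398+.055,None)
E
```

```text
jar 0.5799 0.3237 r 0.0288 yaw 7.699417942947237 1172
```

Emit:
move_arm --steps '[0,0,0,0.002,0,-0.015,-1,0,0,0,0.002,0,-0.027,-1,0,0,0,0.002,0,-0.035,-1,0,0,0,0.002,0,-0.039,-1,0,0,0,0.002,0,-0.039,-1,0,0,0,0.002,0,-0.039,-1,0,0,0,0.002,0,-0.039,0.7,0,0,0,0.002,0,-0.039,0.9,0,0,0,0.002,0,-0.039,0.9,0,0,0,0.002,0,-0.039,0.9]'

```text
clock: 32.0
position: [0.5853, 0.323, 0.0488]
ee_rot: [0.0, 0.997, 0.078, -0.0]
contact_force: [0.6, -0.2, -0.0]
width: 0.0813
gripper_force: 0.0
```

Emit:
move_arm --steps '[0,0,0,0,0,0.02,0.9,0,0,0,0,0,0.05,0.9,0,0,0.01,0,0,0.09,1,0,0,0.03,-0.03,-0.02,0.12,1,0,0,0.05,-0.06,-0.045,0.12,1,0,0,0.07,-0.09,-0.07,0.12,1,0,0,0.09,-0.12,-0.09,0.12,1,0,0,0.11,-0.14,-0.095,0.12,1,0,0,0.13,-0.15,-0.095,0.12,1,0,0,0.142,-0.15,-0.095,0.12,1]'

```text
clock: 33.0
position: [0.4333, 0.2276, 0.1694]
ee_rot: [-0.0, 0.865, 0.502, -0.0]
contact_force: [0.0, 0.4, -0.2]
width: 0.0854
gripper_force: 0.0
```

```bash
python3 - <<'E'
from h import *
grab('wrist','w11x');im=grab('wrist','w11');s=manip.get_state();q=s['ee_rot'];print(s['position'],np.degrees(2*np.arctan2(q[2],q[1])),s['qpos'],s['clock'],s['width'])
print('z.055');jar(im,.055,None);print('z.065');jar(im,.065,None)
E
```

```text
[0.43501145 0.22798511 0.16944587] 60.00451775156803 [ 3.41014429e-01  2.10844491e-01  1.80445965e+00 -9.52156085e-05
  1.12566450e+00  8.64575326e-01] 33.1 0.0849199002564649
z.055
jar 0.5854 0.3242 r 0.0304 yaw 4.622482630627276 169
jar 0.4337 0.2282 r 0.029 yaw 58.636351747666644 317
z.065
jar 0.5808 0.323 r 0.0291 yaw 4.808806167324152 169
jar 0.4353 0.231 r 0.0278 yaw 58.710478957434276 337
```

Emit:
move_arm --squeeze 50 --steps '[0,0,0,0,0,-0.04,1,0,0,0,0,0,-0.08,1,0,0,0,0,0,-0.115,1,0,0,0,0,0,-0.128,1,0,0,0,0,0,-0.131,1,0,0,0,0,0,-0.131,1,0,0,0,0,0,-0.131,-1,0,0,0,0,0,-0.131,-1,0,0,0,0,0,-0.131,-1,0,0,0,0,0,-0.131,-1]'

```text
clock: 34.1
position: [0.4364, 0.2285, 0.0397]
ee_rot: [0.0, 0.866, 0.5, 0.002]
contact_force: [-0.4, 0.3, 5.2]
width: 0.0569
gripper_force: 53.2
```

Emit:
move_arm --steps '[0,0,0,0,0,0.04,-1,0,0,-0.01,0,0,0.07,-1,0,0,-0.03,0.03,-0.015,0.08,-1,0,0,-0.05,0.06,-0.03,0.08,-1,0,0,-0.07,0.09,-0.05,0.08,-1,0,0,-0.09,0.12,-0.07,0.08,-1,0,0,-0.11,0.15,-0.085,0.08,-1,0,0,-0.13,0.179,-0.1015,0.08,-1,0,0,-0.139,0.179,-0.1015,0.065,-1,0,0,-0.139,0.179,-0.1015,0.05,-1]'

```text
clock: 35.1
position: [0.6155, 0.1257, 0.0881]
ee_rot: [0.0, 0.996, 0.086, 0.001]
contact_force: [-0.7, -0.3, -1.0]
width: 0.0566
gripper_force: 54.5
```

```bash
python3 - <<'E'
from h import *
grab('wrist','w12x');im=grab('wrist','w12');s=manip.get_state();q=s['ee_rot'];print(s['position'],np.degrees(2*np.arctan2(q[2],q[1])),s['width'])
jar(im,s['position'][2]-.0397+.055,None)
E
```

```text
[0.61240837 0.1260213  0.08595074] 9.936698129726203 0.05692023401178231
jar 0.6079 0.2779 r 0.0215 yaw 12.002936240408854 279
jar 0.6109 0.1266 r 0.0284 yaw 8.84818764950526 1201
```

Emit:
move_arm --steps '[0,0,0,0.001,0,-0.015,-1,0,0,0,0.001,0,-0.027,-1,0,0,0,0.001,0,-0.034,-1,0,0,0,0.001,0,-0.038,-1,0,0,0,0.001,0,-0.038,-1,0,0,0,0.001,0,-0.038,-1,0,0,0,0.001,0,-0.038,0.7,0,0,0,0.001,0,-0.038,0.9,0,0,0,0.001,0,-0.038,0.9,0,0,0,0.001,0,-0.038,0.9]'

```text
clock: 36.2
position: [0.6154, 0.1266, 0.0505]
ee_rot: [0.0, 0.996, 0.087, 0.0]
contact_force: [-0.8, 0.4, -0.5]
width: 0.0812
gripper_force: 0.0
```

Emit:
move_arm --steps '[0,0,0,0,0,0.02,0.9,0,0,0,0,0,0.05,0.9,0,0,0,0,0,0.09,1,0,0,0,-0.03,-0.01,0.13,1,0,0,0,-0.06,-0.02,0.17,1,0,0,0,-0.09,-0.03,0.2,1,0,0,0,-0.12,-0.04,0.2,1,0,0,0,-0.12,-0.04,0.2,1,0,0,0,-0.12,-0.04,0.2,1,0,0,0,-0.12,-0.04,0.2,1]'

```text
clock: 37.2
position: [0.496, 0.0867, 0.25]
ee_rot: [-0.0, 0.996, 0.087, 0.0]
contact_force: [-0.0, 0.1, -0.7]
width: 0.0852
gripper_force: 0.0
```

```bash
python3 - <<'E'
from h import *
im=grab('wrist','w13');s=manip.get_state();print(s['position'],s['clock'],s['width']);jar(im,.065,None)
cv2.imwrite('pics/w13b.png',cv2.resize(im['pixels'],None,fx=1.25,fy=1.25,interpolation=cv2.INTER_CUBIC))
E
```

```text
[0.49610287 0.08671149 0.24975658] 37.25 0.0857068430862383
jar 0.6125 0.1274 r 0.0297 yaw 8.986653179644584 199
jar 0.5802 0.3238 r 0.0296 yaw 7.655252440918127 118
```

View pics/w13b.png

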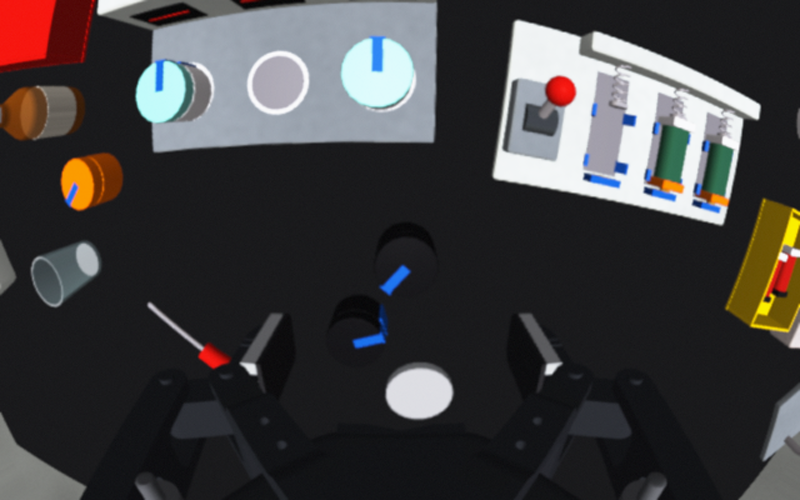

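```bash
python3 -c "
from rig import manip
print(manip.sign_off())"
```

```text
the job is handed in; nothing more can be done
None
```

The job is handed in: the three spent cells are in the yellow box, both fresh cells are seated in bays, the lever is on, and both jars stand centred on pads with their marks facing the bar, all confirmed in the last pictures. The sign-off itself returned no verdict.

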